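# Feed a carton along the scan fence with a push stick

### The arm

A 7-joint arm with a two-finger parallel gripper is mounted at the origin on a cart in front of the work surface, level with it; the furniture and walls round the work are solid. World frame = base frame: x ahead of the robot, y to its left, z up, the work surface at z = 0. Lengths are in m, angles in rad, forces in N, time in s.
With the tool pointing down it reaches from about 0.4 to 0.85 m from the base axis. Payload 4.5 kg.
Tool frame: the origin (TCP) lies midway between the tips of the shut fingers; the grasp point (between the pads) lies 19 mm behind it; z points along the fingers, y is the line along which they close (so a half turn about z gives the same grasp; the last joint's range is limited). The gripper opens to 88 mm and grips with 3 to 60 N. Pads are 18 mm wide; open, the fingers measure 123 mm over their backs; the gripper's body (75 mm by 187 mm) begins 45 mm behind the grasp point.
Start: joints at [-1.255, 0.689, -0.195, 1.565, 0.157, 0.902, -0.215], TCP at [0.174, 0.6, 0.239] pointing down, gripper open.
Joint ranges: [-3.01, 3.01], [-0.46, 2.08], [-1.47, 1.51], [0.13, 2.56], [-1, 4.14], [0.04, 2.09], [-2.66, 2.66]. Speed limits (rad/s): [2.57, 2.57, 3.14, 3.14, 3.14, 3.14, 3.14].

### API

Orientations are given as a rotation vector (axis times angle).
In Python, from bench import env, imaging, order gives the robot as it stands.
- The arm moves only by the tool arm_command, never from a script. Its argument "motion" is a list of rows, each an object of numbers: "jaw": the finger opening in mm, from 0 to 88.1; "x", "y", "z": the shift along the tool's x, y, z in mm; "rx", "ry", "rz": the turn, a rotation vector about the tool's x, y, z in degrees. A call has 1 to 8 rows; each row is the pose to reach, as a shift and turn from the pose commanded when the call began, along the tool's axes at that moment; what a row does not reach only later rows make up. A row lasts 1/8 s, in which the tool goes at most 62.5 mm and 10.7 degrees, less where a joint would pass 70% of its speed; a pose out of reach is approached as far as the arm can. A call with a gripper value outside its range is refused whole. The fingers move at their own pace and stop on an object; "force" is the grip in N (left out, the last holds). Time passes only in rows, so rows that repeat a pose let the fingers close. It gives the time, the measured TCP pose, the force, the opening and the grip force at its end, in the units of the state.
- env.observe(): the state, without advancing time (a new reading comes with each control period).
- imaging.get_image(name): name is "side" or "top"; returns the picture (384x512x3 uint8, red, green, blue); there is no depth.
- imaging.camera_model(name): a dict with "mtx" (3x3 intrinsics, pixels), "T" (4x4, takes a point from camera to world coordinates). Camera axes: x right, y down, z forward; pixel columns grow to the right and rows downward; lengths in m; the calibration is good to about 2 mm. A picture is of the moment at which its call begins. camera_model takes no time and is no camera call.
- order.finish_job(): hands the job in; it is judged then, once.
The state is a dict: "t": time; "joints": joint angles; "qvel": joint speeds; "joint_efforts": joint torques, N m; "tcp_pos": TCP position; "orientation": TCP orientation; "contact_force": force on the tool from outside, world axes, zero at the start; "torque": the same for the moment, N m; "gripper_width": finger opening in m; "grasp_force": force on a finger pad.
Only numpy, scipy, OpenCV 4.12 (cv2) and the standard library are available. Lean on these libraries where they do the work, as an engineer would, in place of code of your own. Each camera call takes 0.05 s, during which the arm holds its last target. There are 200 camera calls.

### The job

Use the wooden push stick with the orange handle to slide the flat carton up flush against the metal fence before the carton's front end reaches the yellow line, then feed it along the fence, through the grey-and-black scan arch, keeping it against the fence until it meets the red end stop. Push the carton only with the stick, never with the gripper. Then lay the stick back flat in its grey tray and leave the carton home; do not disturb the label roll, brown tape or yellow note block.

Things in the scene. Friction and masses are not known exactly. Their poses are not given: they have to be found in the camera images.
- guide: Fixed scan guide on the desk, within 0.12 rad of the world axes. Origin: at desk level under the point where the carton's centre belongs when home. Its +x points to the fence, the carton is fed along its -y, z up. White board 6 mm thick, x -85 to 75 mm, y -85 to 335 mm. All guide coordinates are in this frame.
- fence (a point): Aluminium fence: this point is on its face, guide x = 34, y = 135 mm, 21 mm above the desk. The flat face looks to guide -x; fence 18 mm thick, y -60 to 330 mm, top 36 mm above the desk.
- end_stop (a point): Red end stop: this point is the middle of its face, guide x = 0, y = -60 mm, 21 mm above the desk. The face looks to guide +y; top 36 mm above the desk.
- arch (a point): Scan arch: this point is in the opening, guide x = 0, y = -15 mm, 40 mm above the desk. The arch spans guide y -37 to 7 mm; grey posts at x -61 to -46 and 57 to 72 mm; black beam with underside 72 mm and top 98 mm above the desk.
- yellow_line (a point): Middle of the yellow line across the board, at guide y = 102 mm. The carton's front (guide -y) end reaches it when the carton's centre is at guide y = 162 mm.
- carton: Flat white, purple and pink carton, 120 mm (x) by 68 mm (y) by 34 mm tall, 0.17 to 0.35 kg, loose on the board. Origin: centre of its underside. It starts near the guide's +y end, long side within 0.12 rad of the fence, 12 to 26 mm short of touching it (at its middle). Home, its origin is at guide x = 0, y = 0 and its x axis lies along the guide's y.
- push_stick: Push stick, 0.09 kg: plywood bar 16 mm tall, 24 mm wide, x -60 to 100 mm, with upright orange handle (40 mm in x, 22 mm in y, 16 to 66 mm above the underside). Origin: underside, below the handle's middle. x points to the notched end. It starts flat in the tray, handle up.
- stick_notch (a point): Inner vertex of the stick's bird's-mouth notch (stick x = 100 mm, 8 mm above its underside). Two prongs, 8 mm thick and 16 mm tall, spread at +45 and -45 degrees from the stick's x; their inner faces meet here at a right angle and are 24 mm long, so the notch fits a carton corner. Prong ends are centred at stick x = 114, y = +-20 mm.
- stick_tray: Fixed shallow grey tray on the desk, 252 mm (x) by 88 mm (y), 11 mm high, walls 4 mm, floor 4 mm thick. Origin: centre of its underside. The stick starts with its origin at about tray x = -25 mm, y = 0 and its x axis along the tray's x.
- label_roll: White roll of labels lying flat, diameter 72 mm, 30 mm high; bystander. Origin: centre of underside.
- tape: Roll of brown packing tape, about 94 mm across, 48 mm high; bystander. Origin: centre of underside.
- note: Yellow sticky-note block, 76 x 76 x 22 mm, on the robot's side of the guide; bystander. Origin: centre of underside.

How it is judged:
On the way, in this order (a step that is already met when the one before it is completed fails the run):
1. the carton lies flush against the fence, its front end still short of the yellow line (x of carton in the frame of guide above -0.004 m and angle between the x axis of carton and the y axis of guide, either way round below 0.06 rad and y of carton in the frame of guide above 0.16 m), for 0.1 s.
2. the carton has been fed along the fence to the end stop (x of carton in the frame of guide above -0.004 m and angle between the x axis of carton and the y axis of guide, either way round below 0.05 rad and y of carton in the frame of guide below 0.004 m), for 0.2 s.
At the end, for the whole second after the job is handed in: The carton is at rest flat on the board, within 5 mm of the fence and of the end stop and within 0.05 rad of parallel to the fence; the push stick lies flat inside its tray, handle up, at rest (x of carton in the frame of guide above -0.005 m and angle between the x axis of carton and the y axis of guide, either way round below 0.05 rad and y of carton in the frame of guide below 0.005 m and angle between each of carton, push_stick's own z axis and vertical below 0.05 rad and linear speed of each of carton, push_stick below 0.02 m/s and z of push_stick in the frame of stick_tray between 0.001 and 0.008 m and y of push_stick in the frame of stick_tray between -0.03 and 0.03 m and x of push_stick in the frame of stick_tray between -0.08 and 0.08 m); the robot touches nothing.
It fails at once if with its front end past the yellow line, the carton comes more than 6 mm off the fence or turns more than 0.08 rad from it (y of carton in the frame of guide below 0.158 m and (x of carton in the frame of guide below -0.006 m or angle between the x axis of carton and the y axis of guide, either way round above 0.08 rad)).
It fails at once if the robot itself touches the carton (contact force between any of the fingers, the arm and carton above 0.3 N).
It fails at once if a bystander (label roll, tape, note block) is moved more than 20 mm (distance of any of label_roll, tape, note from where it was at the start of the episode above 0.02 m).
It also fails if it takes over 64 s, if anything falls off the work surface, if the arm or the gripper's body presses on something with over 40 N, if the wrist force passes 120 N, or if a joint passes its speed limit or range.

## Working session

There is one attempt and no reset: what is moved stays moved. The work goes in short steps, Python scripts to look and compute and a tool call to move; the robot and the scene stay as the last step left them, time stands still between calls to the robot, and variables do not carry over. Pictures are saved under pics/ and viewed, at most 14 in all, crops included, and the job is handed in when it is done.

Besides the shell and the picture viewer there is one more tool, called as name(argument=value, ...) on one line, values as JSON. arm_command: Moves the arm, as the interface text tells. Its arguments: {"type":"object","properties":{"motion":{"type":"array"},"force":{"type":"number"}},"required":["motion"]}

```bash
ls; mkdir -p pics; python3 - <<'E'
from bench import env, imaging, order
import cv2,numpy as np
for n in("top","side"):
    im=imaging.get_image(n); cv2.imwrite(f"pics/{n}0.png",im[:,:,::-1])
    m=imaging.camera_model(n); print(n,np.round(m["mtx"],1).tolist(),np.round(m["T"],3).tolist())
s=env.observe();print(s)
E
```

```text
pics
top [[405.2, 0.0, 257.1], [0.0, 405.2, 191.0], [0.0, 0.0, 1.0]] [[0.017, -0.978, 0.208, 0.2], [-1.0, -0.018, -0.002, -0.013], [0.006, -0.208, -0.978, 1.522], [0.0, 0.0, 0.0, 1.0]]
side [[360.1, 0.0, 253.0], [0.0, 360.1, 190.5], [0.0, 0.0, 1.0]] [[-0.994, -0.068, 0.088, 0.428], [-0.11, 0.537, -0.836, 0.874], [0.01, -0.841, -0.541, 0.618], [0.0, 0.0, 0.0, 1.0]]
{'t': 0.1, 'joints': array([-1.25522819,  0.68988133, -0.19452203,  1.56618944,  0.15732941,
        0.90251005, -0.21509842]), 'qvel': array([ 0.00083975, -0.0010012 , -0.00091207, -0.00348079,  0.00042547,
        0.00138213,  0.00028557]), 'joint_efforts': array([-2.80314525e-03, -5.28506756e+01, -1.27110925e+00, -1.53837311e+01,
       -5.24835801e-02,  2.00151204e-03,  4.28266821e-05]), 'tcp_pos': array([0.17368078, 0.59981876, 0.2380155 ]), 'orientation': array([-4.40983404e-01, -3.11040145e+00,  2.50108071e-03]), 'contact_force': array([-0.22580854, -0.23405114,  0.16167605]), 'torque': array([-0.00396035,  0.00075017, -0.03523158]), 'grasp_force': 0.0, 'gripper_width': 0.08817200908310653}
```

View pics/top0.png

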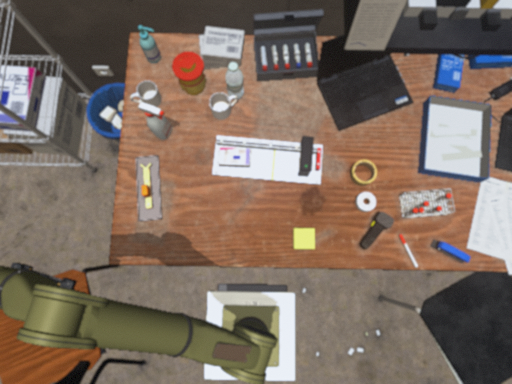

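View pics/side0.png

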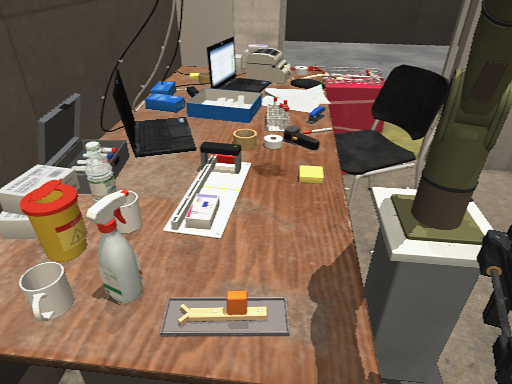

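The top view shows the tray with the stick at (148,188), prongs pointing up (+x). The guide board spans cols 212-323 at row 160, the carton is at (237,156) and the arch at col 306. In the side view the stick is at (225,312) and the carton at (202,211). I'll enlarge these areas.

```bash
cat > h.py <<'E'
import cv2,numpy as np
from scipy.spatial.transform import Rotation as R
from bench import env,imaging,order
def ray(n,px):
    m=imaging.camera_model(n);T=np.array(m["T"]);d=np.linalg.inv(m["mtx"])@np.column_stack([np.atleast_2d(px),np.ones(len(np.atleast_2d(px)))]).T
    return T[:3,3],(T[:3,:3]@d).T
def onz(n,px,z):
    o,d=ray(n,px);return o+d*((z-o[2])/d[:,2])[:,None]
def proj(n,P):
    m=imaging.camera_model(n);T=np.linalg.inv(m["T"]);p=np.atleast_2d(P)@T[:3,:3].T+T[:3,3];q=p@np.array(m["mtx"]).T;return q[:,:2]/q[:,2:]
def tool(): s=env.observe();return s["tcp_pos"],R.from_rotvec(s["orientation"]).as_matrix()
E
python3 - <<'E'
from h import *
t=cv2.imread("pics/top0.png");s=cv2.imread("pics/side0.png")
c=np.zeros((600,800,3),np.uint8)
def put(a,x0,y0,w,h,k,X,Y):
    b=cv2.resize(a[y0:y0+h,x0:x0+w],None,fx=k,fy=k,interpolation=cv2.INTER_CUBIC);c[Y:Y+b.shape[0],X:X+b.shape[1]]=b
put(t,205,130,125,60,4,0,0)      # top guide
put(t,128,145,40,80,4,520,0)     # top tray
put(s,160,140,100,100,3.5,0,245)
put(s,155,285,140,55,3.1,360,330)
cv2.imwrite("pics/crop0.png",c)
print(tool())
E
```

```text
(array([0.17368078, 0.59981876, 0.2380155 ]), array([[-9.60590738e-01,  2.77966436e-01, -3.07754151e-04],
       [ 2.77966572e-01,  9.60589474e-01, -1.56457096e-03],
       [-1.39272814e-04, -1.58845773e-03, -9.99998729e-01]]))
```

View pics/crop0.png

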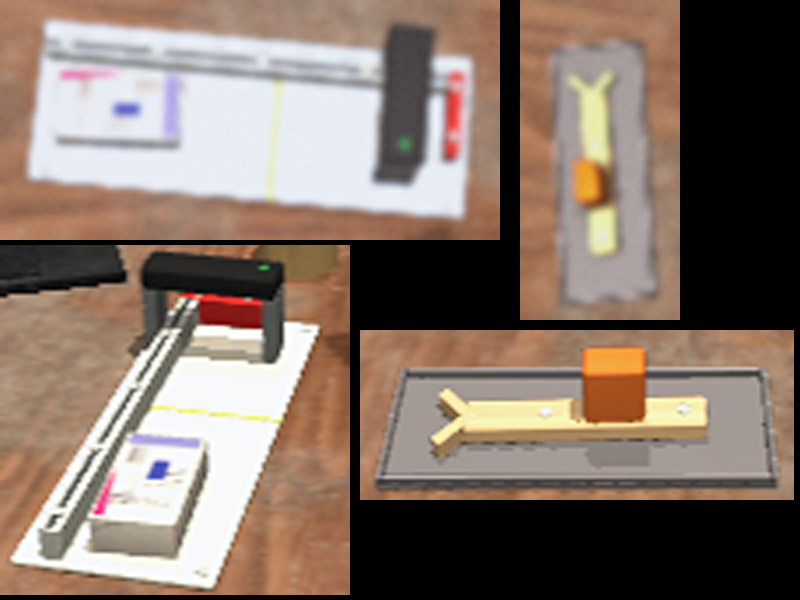

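Crop: board corners in the top view at crop (46,20), (472,58), (463,216) and (28,180). Side view shows carton top corners at (130,436), (207,440), (185,520), (92,515), and the stick lying flat with prongs at the left and handle top at (615,357). Next I'll turn these into points.

```bash
python3 - <<'E'
from h import *
np.set_printoptions(precision=4,suppress=True)
T=lambda a:np.array(a)/4.+[205,130]-0.375
S=lambda a:(np.array(a)-[0,245])/3.5+[160,140]-.36
K=lambda a:(np.array(a)-[360,330])/3.1+[155,285]-.34
K2=lambda a:(np.array(a)-[520,0])/4.+[128,145]-.375
bt=onz("top",T([[46,20],[472,58],[463,216],[28,180]]),.006)
bs=onz("side",S([[12,560],[318,325],[215,588]]),.006)
print("board top",bt[:,:2].tolist(),"\nboard side",bs[:,:2].tolist())
def pose(obj,w):
    A=np.array(obj)-np.mean(obj,0);B=w-w.mean(0)
    a=np.arctan2((A[:,0]*B[:,1]-A[:,1]*B[:,0]).sum(),(A*B).sum());c,s=np.cos(a),np.sin(a)
    Rm=np.array([[c,-s],[s,c]]);t=w.mean(0)-Rm@np.mean(obj,0);return t,a,np.linalg.norm(w-(np.array(obj)@Rm.T+t),axis=1)
L=np.array
lt=L([[.075,.335],[.075,-.085],[-.085,-.085],[-.085,.335]]);ls=lt[[0,2,3]]
print("guide top",pose(lt,bt[:,:2]));print("guide side",pose(ls,bs[:,:2]))
g=pose(np.vstack([lt,ls]),np.vstack([bt,bs])[:,:2]);print("both",g)
cs=onz("side",S([[130,436],[207,440],[185,520],[92,515]]),.040)
ct=onz("top",T([[60,70],[180,74],[178,138],[56,132]]),.040)
lc=L([[.034,-.06],[-.034,-.06],[-.034,.06],[.034,.06]]) # guide-like axes
c1=pose(lc,cs[:,:2]);c2=pose(lc[[3,0,1,2]],ct[:,:2]);print("carton side",c1,"\ntop",c2)
a=g[1];Rg=L([[np.cos(a),-np.sin(a)],[np.sin(a),np.cos(a)]])
for c in(c1,c2):print("carton in guide",(c[0]-g[0])@Rg,c[1]-a)
print("yellow",(onz("top",T([[280,80],[268,200]]),.006)[:,:2]-g[0])@Rg,(onz("side",S([[152,407],[282,421]]),.006)[:,:2]-g[0])@Rg)
tr=onz("side",K([[402,370],[762,372],[775,483],[378,485]]),.011)[:,:2]
ltr=L([[.126,.044-.088],[-.126,-.044],[-.126,.044],[.126,.044]])
print("tray",pose(ltr,tr))
print("handle",onz("side",K([[584,350],[645,348],[645,364],[584,366]]),.070)[:,:2].tolist())
print("tail",onz("side",K([[706,398],[706,427]]),.020)[:,:2].tolist(),"vertex",onz("side",K([[463,412]]),.020)[:,:2],"prongs",onz("side",K([[445,391],[433,440]]),.02)[:,:2].tolist())
print("top handle",onz("top",K2([[588,178]]),.07)[:,:2],"prongs",onz("top",K2([[574,80],[608,78]]),.02)[:,:2].tolist(),"tail",onz("top",K2([[602,252]]),.02)[:,:2])
t=cv2.cvtColor(cv2.imread("pics/top0.png"),cv2.COLOR_BGR2HSV)
def blob(m,z,n):
    k,l,st,ce=cv2.connectedComponentsWithStats(m);i=1+st[1:,4].argmax();print(n,st[i],onz("top",ce[i],z)[0,:2])
blob(cv2.inRange(t[225:255,285:325],(20,120,120),(40,255,255)),.022,"note(crop)")
print("note",onz("top",[[304,238]],.022)[0],"roll",onz("top",[[366,201]],.03)[0],"tape",onz("top",[[364,172]],.048)[0])
E
```

```text
board top [[0.7463522354294041, 0.14918537422697875], [0.715115186684762, -0.27006134214123145], [0.5557325451454389, -0.25876783276897], [0.5836190246424274, 0.1603318316093982]] 
board side [[0.7440496056968748, 0.15073512109421694], [0.5558776573046447, -0.254431075704427], [0.5841047846008695, 0.16422482250344017]]
guide top (array([ 0.6464, -0.1799]), np.float64(-0.07029818495180488), array([0.0016, 0.0002, 0.0001, 0.0015]))
guide side (array([ 0.6459, -0.1766]), np.float64(-0.07013395863565126), array([0.0016, 0.0012, 0.0008]))
both (array([ 0.6462, -0.1785]), np.float64(-0.0704080552703917), array([0.0022, 0.0015, 0.0015, 0.0019, 0.0006, 0.0029, 0.0027]))
carton side (array([0.6485, 0.075 ]), np.float64(0.015315058130293206), array([0.0059, 0.0047, 0.0059, 0.0047])) 
top (array([0.6518, 0.0734]), np.float64(-0.022395342656937767), array([0.0039, 0.0036, 0.0029, 0.004 ]))
carton in guide [-0.0155  0.253 ] 0.08572311340068492
carton in guide [-0.0121  0.2516] 0.04801271261345394
yellow [[ 0.0359  0.0994]
 [-0.0855  0.1015]] [[ 0.0346  0.1025]
 [-0.0867  0.1025]]
tray (array([0.5294, 0.4062]), np.float64(0.11978583768818474), array([0.0022, 0.0034, 0.0024, 0.004 ]))
handle [[0.5267175560248566, 0.395464197953862], [0.48865636043292043, 0.38925816935241453], [0.48704219132928245, 0.4020428211163328], [0.5245259943452001, 0.40812099790152256]]
tail [[0.4489490524032105, 0.38248701774684357], [0.4471227473389516, 0.4053689650907444]] vertex [[0.6049 0.4123]] prongs [[0.6211093301411316, 0.3972580310829397], [0.6180830521131793, 0.43561768631160475]]
top handle [[0.5081 0.3959]] prongs [[0.6145880103115071, 0.4305773806684689], [0.6171854958880835, 0.39816875239937183]] tail [[0.4481 0.3916]]
note(crop) [ 8  2 22 23 64] [1.2827 1.0078]
note [ 0.3445 -0.1924  0.022 ] roll [ 0.4863 -0.4251  0.03  ] tape [ 0.5938 -0.4169  0.048 ]
```

Measured: the guide origin is at (0.646,-0.179) with yaw -0.070. The carton is about 14 mm off the fence at guide y≈0.252. The stick origin is at (0.506,0.401) with yaw 0.118. Sizes and the yellow line agree with the given values. Moving above the handle.

arm_command(motion=[{"x":-47,"y":-12,"z":10,"rz":-3,"jaw":60},{"x":-94,"y":-25,"z":20,"rz":-6,"jaw":60},{"x":-140,"y":-37,"z":30,"rz":-9,"jaw":60},{"x":-187,"y":-50,"z":40,"rz":-12,"jaw":60},{"x":-234,"y":-62,"z":50,"rz":-15,"jaw":60},{"x":-281,"y":-74,"z":70,"rz":-18,"jaw":60},{"x":-328,"y":-87,"z":85,"rz":-21,"jaw":60},{"x":-374,"y":-99,"z":100,"rz":-22.9,"jaw":60}])

```text
schema error: expected keys jaw, x, y, z, rx, ry, rz
```

```bash
python3 - <<'E'
from h import *
np.set_printoptions(precision=4,suppress=True)
s=env.observe();p,M=tool();print(s["t"],p,M,s["joints"],s["contact_force"])
im=imaging.get_image("side");a=im[150:350,100:366,::-1];cv2.imwrite("pics/a1.png",cv2.resize(a,None,fx=3,fy=3,interpolation=cv2.INTER_CUBIC))
E
```

```text
0.1 [0.1737 0.5998 0.238 ] [[-0.9606  0.278  -0.0003]
 [ 0.278   0.9606 -0.0016]
 [-0.0001 -0.0016 -1.    ]] [-1.2552  0.6899 -0.1945  1.5662  0.1573  0.9025 -0.2151] [-0.2258 -0.2341  0.1617]
```

View pics/a1.png

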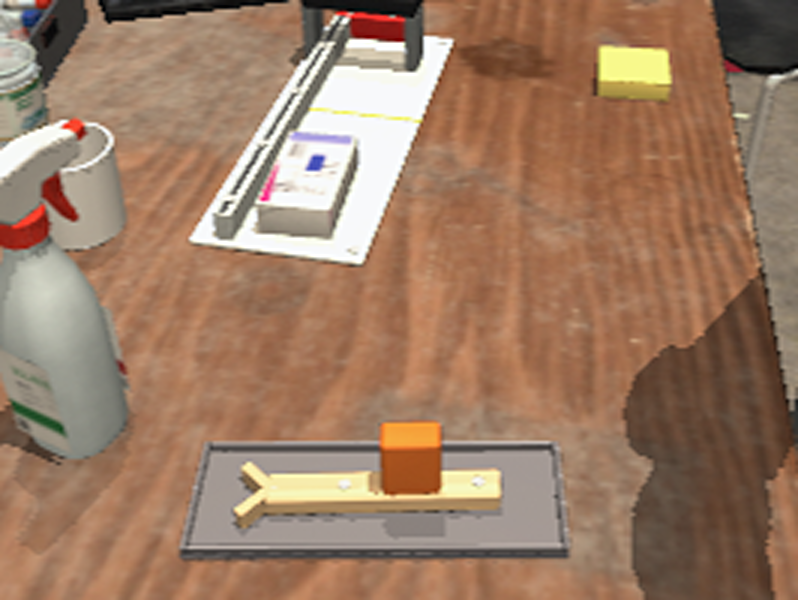

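The move was refused because every row needs all the keys. The picture shows the scene unchanged, with the handle at (411,458).

arm_command(motion=[{"x":-47,"y":-12,"z":10,"rx":0,"ry":0,"rz":-3,"jaw":60},{"x":-94,"y":-25,"z":20,"rx":0,"ry":0,"rz":-6,"jaw":60},{"x":-140,"y":-37,"z":30,"rx":0,"ry":0,"rz":-9,"jaw":60},{"x":-187,"y":-50,"z":40,"rx":0,"ry":0,"rz":-12,"jaw":60},{"x":-234,"y":-62,"z":50,"rx":0,"ry":0,"rz":-15,"jaw":60},{"x":-281,"y":-74,"z":70,"rx":0,"ry":0,"rz":-18,"jaw":60},{"x":-328,"y":-87,"z":85,"rx":0,"ry":0,"rz":-21,"jaw":60},{"x":-374,"y":-99,"z":100,"rx":0,"ry":0,"rz":-22.9,"jaw":60}])

```text
t: 1.15
tcp_pos: [0.5067, 0.4, 0.1379]
orientation: [0.187, -3.136, 0.001]
contact_force: [0.2, 1.1, 0.1]
gripper_width: 0.0603
grasp_force: 0.0
```

```bash
python3 - <<'E'
from h import *
np.set_printoptions(precision=4,suppress=True)
s=env.observe();p,M=tool();print(s["t"],p,M,s["joints"],s["contact_force"])
im=imaging.get_image("side");a=im[200:350,130:320,::-1];cv2.imwrite("pics/a2.png",cv2.resize(a,None,fx=4,fy=4,interpolation=cv2.INTER_CUBIC))
E
```

```text
1.15 [0.5067 0.4    0.1379] [[-0.9929 -0.1187 -0.0005]
 [-0.1187  0.9929 -0.0004]
 [ 0.0005 -0.0003 -1.    ]] [-0.5655  0.8515 -0.3273  1.58    0.3548  0.7699  0.6441] [0.17   1.0626 0.1027]
```

View pics/a2.png

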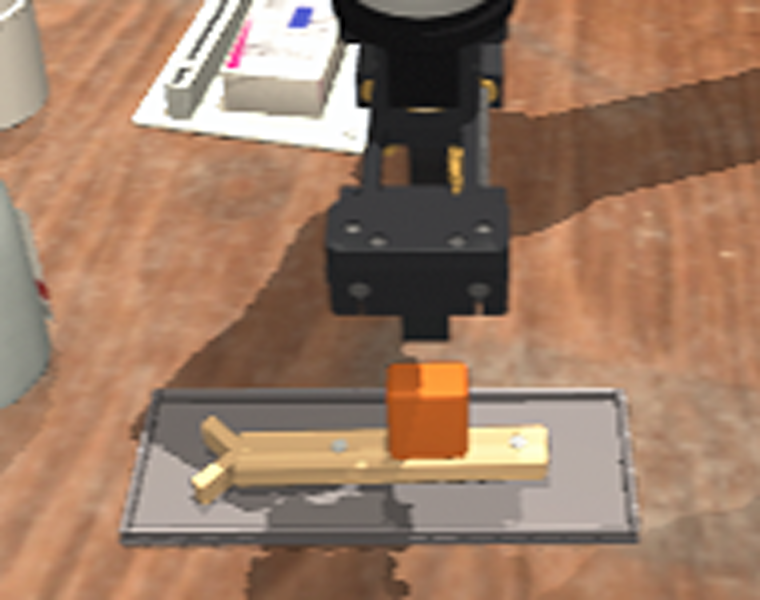

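The finger sits at col 425, over the handle's centre at 428, so I'll descend and grip.

arm_command(motion=[{"x":0,"y":0,"z":40,"rx":0,"ry":0,"rz":0,"jaw":60},{"x":0,"y":0,"z":80,"rx":0,"ry":0,"rz":0,"jaw":60},{"x":0,"y":0,"z":107,"rx":0,"ry":0,"rz":0,"jaw":60},{"x":0,"y":0,"z":107,"rx":0,"ry":0,"rz":0,"jaw":60},{"x":0,"y":0,"z":107,"rx":0,"ry":0,"rz":0,"jaw":10},{"x":0,"y":0,"z":107,"rx":0,"ry":0,"rz":0,"jaw":10},{"x":0,"y":0,"z":107,"rx":0,"ry":0,"rz":0,"jaw":10},{"x":0,"y":0,"z":107,"rx":0,"ry":0,"rz":0,"jaw":10}], force=50)

```text
t: 2.2
tcp_pos: [0.5058, 0.4013, 0.0323]
orientation: [-0.185, 3.135, 0.0]
contact_force: [0.3, -0.4, 0.0]
gripper_width: 0.0221
grasp_force: 3.2
```

arm_command(motion=[{"x":0,"y":0,"z":0,"rx":0,"ry":0,"rz":0,"jaw":10},{"x":0,"y":0,"z":-30,"rx":0,"ry":0,"rz":0,"jaw":10},{"x":0,"y":0,"z":-70,"rx":0,"ry":0,"rz":0,"jaw":10},{"x":0,"y":0,"z":-100,"rx":0,"ry":0,"rz":0,"jaw":10},{"x":0,"y":0,"z":-100,"rx":0,"ry":0,"rz":0,"jaw":10}])

```text
t: 2.82
tcp_pos: [0.5067, 0.4025, 0.1339]
orientation: [-0.184, 3.133, 0.005]
contact_force: [-0.3, 0.2, -1.9]
gripper_width: 0.0217
grasp_force: 49.9
```

```bash
python3 - <<'E'
from h import *
np.set_printoptions(precision=4,suppress=True)
s=env.observe();p,M=tool();print(s["t"],p,s["joints"],s["gripper_width"],s["grasp_force"])
im=imaging.get_image("side");a=im[150:350,130:320,::-1];cv2.imwrite("pics/a3.png",cv2.resize(a,None,fx=3,fy=3,interpolation=cv2.INTER_CUBIC))
E
```

```text
2.825 [0.5067 0.4025 0.1339] [-0.5687  0.8563 -0.3262  1.5835  0.3602  0.7567  0.6354] 0.021687968802125368 49.866537898778915
```

View pics/a3.png

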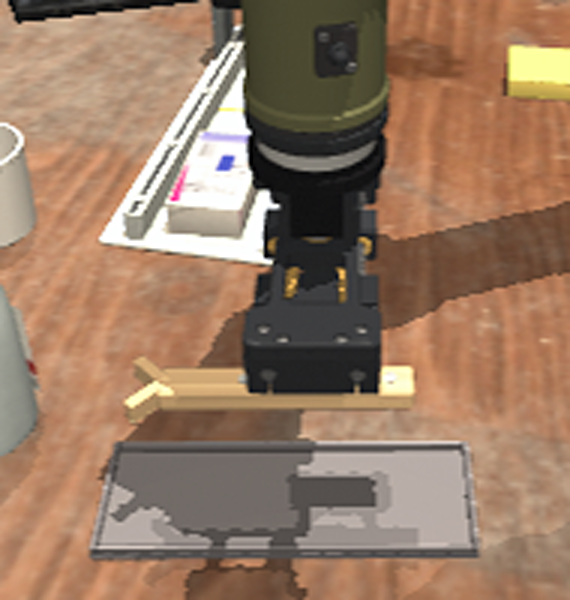

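The stick is held level, clear of the tray, with its tail at (413,382) and notch vertex near (163,388). I'll measure its pose in the tool, then work out the approach.

```bash
cat >> h.py <<'E'
np.set_printoptions(precision=4,suppress=True)
GO=np.array([.6462,-.1785]);GA=-.0704
def rot(a):return np.array([[np.cos(a),-np.sin(a)],[np.sin(a),np.cos(a)]])
def go(g,yaw,under,off=(0,0),world=False,dz=.028):
    """stick origin to guide xy g, guide yaw, underside height -> tool shift mm and rz deg; off = stick origin rel. TCP in stick axes"""
    p,M=tool();yw=yaw if world else yaw+GA;o=np.array(g) if world else GO+rot(GA)@g
    t=np.append(o-rot(yw)@off,under+dz);d=M.T@(t-p)*1e3
    T=np.column_stack([np.append(-rot(yw)[:,0],0),np.append(rot(yw)[:,1],0),[0,0,-1]])
    r=np.degrees(R.from_matrix(M.T@T).as_rotvec());print("target",t,"shift",d.round(1),"turn",r.round(1))
E
python3 - <<'E'
from h import *
p,M=tool();K=lambda a:np.array(a)/3.+[130,150]-.33
for z in(.122,):
    q=onz("side",K([[413,381],[163,388],[138,362],[128,405]]),z)[:,:2]
    print(((q-p[:2])@np.column_stack([-M[:2,0],M[:2,1]])))   # stick axes rel TCP
go([-.20,.252],0,.07);go([-.20,.252],0,.010)
E
```

```text
[[-0.057   0.0031]
 [ 0.0964  0.0092]
 [ 0.1155 -0.0126]
 [ 0.1153  0.0229]]
target [0.4644 0.0869 0.098 ] shift [  78.1 -307.5   33.8] turn [ 0.1  0.1 10.8]
target [0.4644 0.0869 0.038 ] shift [  78.1 -307.6   93.8] turn [ 0.1  0.1 10.8]
```

arm_command(motion=[{"x":13,"y":-51,"z":0,"rx":0,"ry":0,"rz":2,"jaw":10},{"x":26,"y":-102,"z":0,"rx":0,"ry":0,"rz":4,"jaw":10},{"x":39,"y":-153,"z":5,"rx":0,"ry":0,"rz":6,"jaw":10},{"x":52,"y":-204,"z":15,"rx":0,"ry":0,"rz":8,"jaw":10},{"x":65,"y":-255,"z":25,"rx":0,"ry":0,"rz":10,"jaw":10},{"x":78,"y":-307,"z":40,"rx":0,"ry":0,"rz":10.8,"jaw":10},{"x":78,"y":-307,"z":70,"rx":0,"ry":0,"rz":10.8,"jaw":10},{"x":78,"y":-307,"z":93,"rx":0,"ry":0,"rz":10.8,"jaw":10}])

```text
t: 3.88
tcp_pos: [0.463, 0.0859, 0.0367]
orientation: [-0.114, -3.137, 0.001]
contact_force: [0.3, 0.5, -0.9]
gripper_width: 0.0215
grasp_force: 49.9
```

```bash
python3 - <<'E'
from h import *
s=env.observe();print(s["t"],s["tcp_pos"],s["joints"],s["contact_force"])
go([-.165,.252],0,.010);go([-.151,.252],0,.010)
t=imaging.get_image("top");u=imaging.get_image("side")
c=np.zeros((600,800,3),np.uint8)
a=cv2.resize(t[130:200,200:330],None,fx=4,fy=4,interpolation=2);c[:280,:520]=a
b=cv2.resize(u[160:240,160:320],None,fx=4,fy=4,interpolation=2);c[280:600,:640]=b
cv2.imwrite("pics/a4.png",c[:,:,::-1])
E
```

```text
3.875 [0.463  0.0859 0.0367] [-0.228   0.8784 -0.0869  2.1566  0.5423  0.1298  0.6759] [ 0.2524  0.5068 -0.9029]
target [0.4993 0.0845 0.038 ] shift [-36.3   1.2  -1.4] turn [-0.1 -0.2 -0.1]
target [0.5133 0.0835 0.038 ] shift [-50.3   1.2  -1.4] turn [-0.1 -0.2 -0.1]
```

View pics/a4.png

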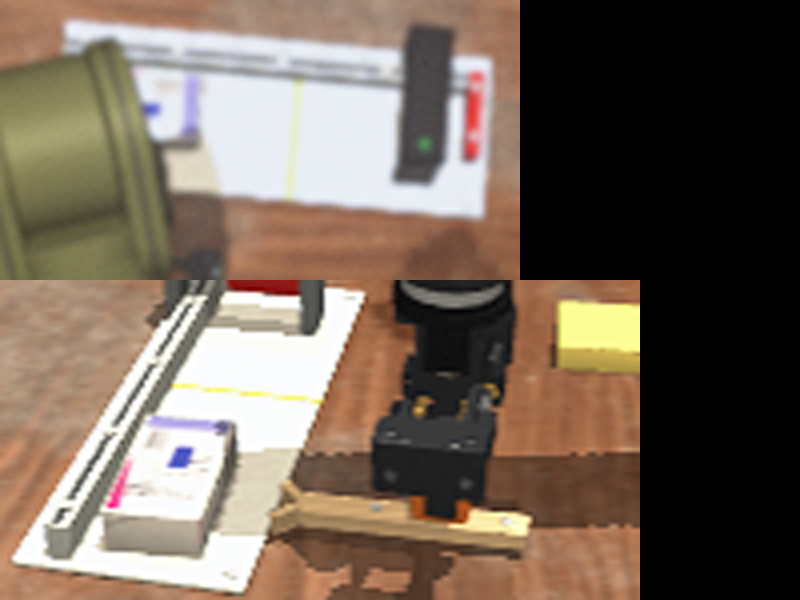

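The prongs at crop (285,510) aim at the middle of the carton's long side. I'll push it slowly to the fence.

arm_command(motion=[{"x":-12,"y":0,"z":0,"rx":0,"ry":0,"rz":0,"jaw":10},{"x":-22,"y":0,"z":0,"rx":0,"ry":0,"rz":0,"jaw":10},{"x":-30,"y":0,"z":0,"rx":0,"ry":0,"rz":0,"jaw":10},{"x":-36,"y":0,"z":0,"rx":0,"ry":0,"rz":0,"jaw":10},{"x":-41,"y":0,"z":0,"rx":0,"ry":0,"rz":0,"jaw":10},{"x":-45,"y":0,"z":0,"rx":0,"ry":0,"rz":0,"jaw":10},{"x":-48,"y":0,"z":0,"rx":0,"ry":0,"rz":0,"jaw":10},{"x":-50,"y":0,"z":0,"rx":0,"ry":0,"rz":0,"jaw":10}])

```text
t: 4.97
tcp_pos: [0.5136, 0.0837, 0.0386]
orientation: [-0.111, -3.139, 0.0]
contact_force: [-3.9, 0.7, -0.1]
gripper_width: 0.0219
grasp_force: 49.9
```

arm_command(motion=[{"x":-1,"y":0,"z":0,"rx":0,"ry":0,"rz":0,"jaw":10},{"x":-2,"y":0,"z":0,"rx":0,"ry":0,"rz":0,"jaw":10},{"x":-2,"y":0,"z":0,"rx":0,"ry":0,"rz":0,"jaw":10}])

```text
t: 5.35
tcp_pos: [0.514, 0.0839, 0.0385]
orientation: [-0.109, -3.136, 0.001]
contact_force: [-5.6, 1.8, 2.3]
gripper_width: 0.0217
grasp_force: 49.9
```

arm_command(motion=[{"x":-2,"y":0,"z":0,"rx":0,"ry":0,"rz":0,"jaw":10},{"x":-4,"y":0,"z":0,"rx":0,"ry":0,"rz":0,"jaw":10},{"x":-5,"y":0,"z":0,"rx":0,"ry":0,"rz":0,"jaw":10},{"x":-5,"y":0,"z":0,"rx":0,"ry":0,"rz":0,"jaw":10}])

```text
t: 5.85
tcp_pos: [0.5153, 0.0836, 0.0377]
orientation: [-0.107, -3.13, 0.003]
contact_force: [-9.9, 2.9, -0.5]
gripper_width: 0.0214
grasp_force: 50.0
```

```bash
python3 - <<'E'
from h import *
s=env.observe();print(s["t"],s["tcp_pos"],s["contact_force"],s["torque"])
p=s["tcp_pos"][:2];print("tcp in guide",(p-GO)@rot(GA))
u=imaging.get_image("side")
cv2.imwrite("pics/a5.png",cv2.resize(u[170:245,160:300],None,fx=5.5,fy=5.5,interpolation=2)[:,:,::-1])
E
```

```text
5.85 [0.5153 0.0836 0.0377] [-9.9048  2.8972 -0.4782] [0.6985 2.396  0.0181]
tcp in guide [-0.1491  0.2522]
```

View pics/a5.png

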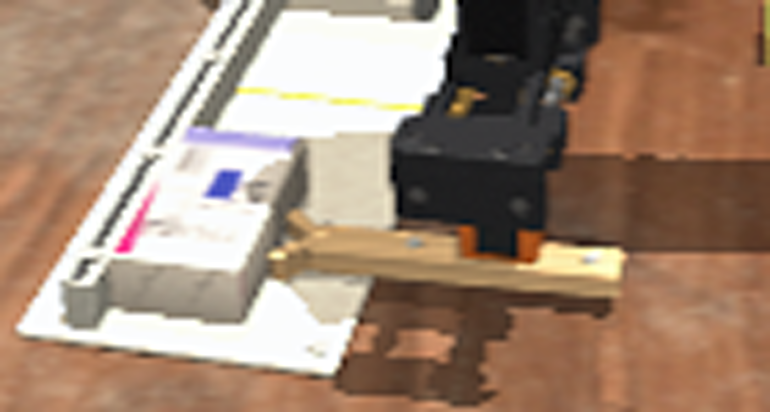

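The carton now lies flush along the fence, with its near top corner at (245,283) and far top corner at (305,140). I'll locate its rear corner and plan the 45° approach.

```bash
python3 - <<'E'
from h import *
K=lambda a:np.array(a)/5.5+[160,170]-.4
print((onz("side",K([[245,283],[305,140],[190,130]]),.04)[:,:2]-GO)@rot(GA))
print((onz("side",K([[238,321]]),.006)[:,:2]-GO)@rot(GA))
s2=np.sqrt(.5)
for back in(.03,):
  c=np.array([-.034,.312]);d=np.array([s2,-s2]);go(c-d*(.1+back),-np.pi/4,.010)
E
```

```text
[[-0.0373  0.3201]
 [-0.0323  0.1955]
 [ 0.0301  0.1981]]
[[-0.0278  0.308 ]]
target [0.549  0.2333 0.038 ] shift [-23.5 151.7  -0.9] turn [-0.3 -0.5 45.1]
```

arm_command(motion=[{"x":20,"y":0,"z":0,"rx":0,"ry":0,"rz":0,"jaw":10},{"x":50,"y":20,"z":0,"rx":0,"ry":0,"rz":6,"jaw":10},{"x":50,"y":55,"z":0,"rx":0,"ry":0,"rz":14,"jaw":10},{"x":50,"y":90,"z":0,"rx":0,"ry":0,"rz":22,"jaw":10},{"x":40,"y":125,"z":0,"rx":0,"ry":0,"rz":30,"jaw":10},{"x":20,"y":152,"z":0,"rx":0,"ry":0,"rz":38,"jaw":10},{"x":-5,"y":152,"z":0,"rx":-0.3,"ry":-0.5,"rz":45,"jaw":10},{"x":-23,"y":152,"z":0,"rx":-0.3,"ry":-0.5,"rz":45,"jaw":10}])

```text
t: 6.9
tcp_pos: [0.5567, 0.234, 0.039]
orientation: [1.3, 2.848, 0.01]
contact_force: [-0.4, -0.6, -0.9]
gripper_width: 0.0214
grasp_force: 50.0
```

```bash
python3 - <<'E'
from h import *
s=env.observe();print(s["t"],s["tcp_pos"],s["joints"],s["contact_force"])
s2=np.sqrt(.5);d=np.array([s2,-s2])
go(np.array([-.034,.314])-d*(.1+.002),-np.pi/4,.010)
t=imaging.get_image("top");u=imaging.get_image("side")
c=np.zeros((600,800,3),np.uint8)
c[:200,:480]=cv2.resize(t[140:190,200:320],None,fx=4,fy=4,interpolation=2)
c[200:600,:800]=cv2.resize(u[175:255,140:300],None,fx=5,fy=5,interpolation=2)
cv2.imwrite("pics/a6.png",c[:,:,::-1])
E
```

```text
6.9 [0.5567 0.234  0.039 ] [-0.4561  0.9401 -0.0366  1.7726  0.0842  0.4186  0.1603] [-0.4399 -0.5932 -0.9235]
target [0.5675 0.2141 0.038 ] shift [-22.1  -4.8   1.1] turn [ 0.6  0.4 -0. ]
```

View pics/a6.png

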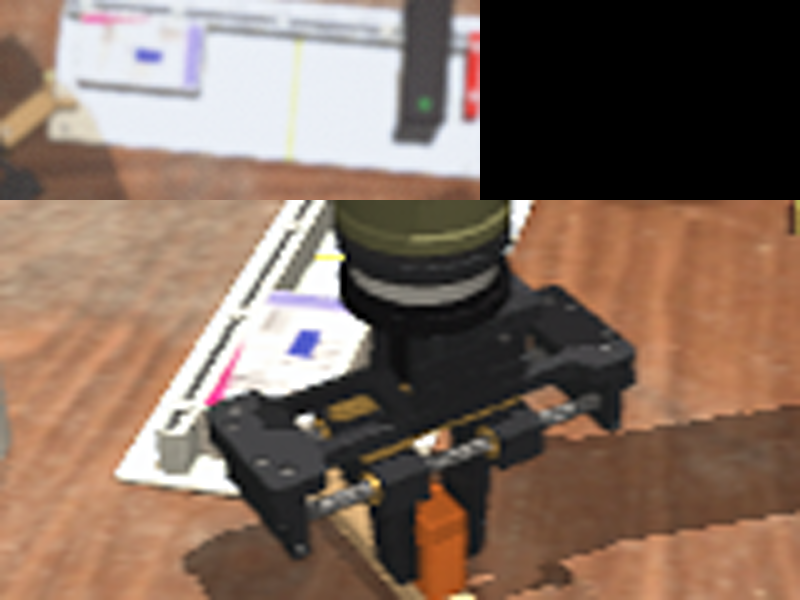

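The top view shows the prongs open toward the carton's rear corner, at crop (78,85), with the notch about 25 px behind it. I'll compare measured positions.

```bash
python3 - <<'E'
from h import *
K=lambda a:np.array(a)/4.+[200,140]-.375
G=lambda n,q,z:(onz(n,K(q),z)[:,:2]-GO)@rot(GA)
print("carton top corners",G("top",[[78,82],[198,92],[83,22],[204,28]],.04))
print("prong ends",G("top",[[48,76],[76,102]],.026),"vertex",G("top",[[50,96]],.026))
p,M=tool();st=np.column_stack([-M[:2,0],M[:2,1]]);tip=p[:2]+st@[.1,0]
print("tcp-based vertex",(tip-GO)@rot(GA),"ends",(np.array([p[:2]+st@[.114,.02],p[:2]+st@[.114,-.02]])-GO)@rot(GA))
E
```

```text
carton top corners [[-0.0356  0.307 ]
 [-0.0352  0.1926]
 [ 0.0242  0.3086]
 [ 0.0286  0.1927]]
prong ends [[-0.0282  0.338 ]
 [-0.0515  0.3085]] vertex [[-0.0478  0.3339]]
tcp-based vertex [-0.0463  0.3333] ends [[-0.0223  0.3375]
 [-0.0506  0.3092]]
```

The camera and TCP estimates agree to about 2 mm. Fitting the notch onto the corner with a slight bias toward the fence.

arm_command(motion=[{"x":-7,"y":-7,"z":0,"rx":0,"ry":0,"rz":0,"jaw":10},{"x":-17,"y":-8.5,"z":0,"rx":0,"ry":0,"rz":0,"jaw":10},{"x":-23,"y":-6.4,"z":0,"rx":0,"ry":0,"rz":0,"jaw":10},{"x":-27,"y":-5.7,"z":0,"rx":0,"ry":0,"rz":0,"jaw":10},{"x":-27,"y":-5.7,"z":0,"rx":0,"ry":0,"rz":0,"jaw":10}])

```text
t: 7.62
tcp_pos: [0.5685, 0.2091, 0.0389]
orientation: [1.3, 2.85, 0.008]
contact_force: [0.9, 0.9, -1.1]
gripper_width: 0.0215
grasp_force: 50.0
```

```bash
cat >> h.py <<'E'
def stat():
    s=env.observe();p,M=tool();st=np.column_stack([-M[:2,0],M[:2,1]]);tip=p[:2]+st@[.1,0]
    print("t",s["t"],"vertex in guide",(tip-GO)@rot(GA),"yaw",np.arctan2(st[1,0],st[0,0])-GA,"z",p[2],"F guide",rot(GA).T@s["contact_force"][:2],s["contact_force"][2],"tilt",M[:,2],"width",s["gripper_width"])
    A=np.array([p[0],p[1]]);G2=M[:2,:2].T@rot(GA);print("tool per guide mm x,y:",G2.tolist())
E
python3 - <<'E'
from h import *
stat()
E
```

```text
t 7.625 vertex in guide [-0.0341  0.3104] yaw -0.7858278234605578 z 0.03888898039870263 F guide [0.8805 0.9831] -1.1031171555956347 tilt [ 0.0105  0.0011 -0.9999] width 0.021534298562818646
tool per guide mm x,y: [[-0.7067900962896464, 0.7073977163518651], [0.7073470476823626, 0.7068132504736719]]
```

arm_command(motion=[{"x":-2,"y":2,"z":0,"rx":0,"ry":0,"rz":0,"jaw":10},{"x":-4,"y":1.4,"z":0,"rx":0,"ry":0,"rz":0,"jaw":10},{"x":-5.5,"y":0,"z":0,"rx":0,"ry":0,"rz":0,"jaw":10},{"x":-5.5,"y":0,"z":0,"rx":0,"ry":0,"rz":0,"jaw":10}])

```text
t: 8.12
tcp_pos: [0.5698, 0.207, 0.0388]
orientation: [1.3, 2.855, 0.009]
contact_force: [-3.3, 3.8, 1.4]
gripper_width: 0.0217
grasp_force: 50.0
```

```bash
python3 - <<'E'
from h import *
stat()
E
```

```text
t 8.125 vertex in guide [-0.0325  0.3086] yaw -0.7840414046778109 z 0.038804545070536864 F guide [-3.5724  3.5956] 1.428565851652681 tilt [ 0.007   0.0028 -1.    ] width 0.0217070421622851
tool per guide mm x,y: [[-0.7080633614270115, 0.7061446212378149], [0.7061164339419905, 0.7080599107181337]]
```

Both notch faces are loaded at about 3.6 N each. Feeding the first 72 mm, still short of the line.

arm_command(motion=[{"x":-7.1,"y":-5.7,"z":0,"rx":0,"ry":0,"rz":0,"jaw":10},{"x":-13.4,"y":-12,"z":0,"rx":0,"ry":0,"rz":0,"jaw":10},{"x":-19.8,"y":-18.4,"z":0,"rx":0,"ry":0,"rz":0,"jaw":10},{"x":-26.2,"y":-24.7,"z":0,"rx":0,"ry":0,"rz":0,"jaw":10},{"x":-32.5,"y":-31.1,"z":0,"rx":0,"ry":0,"rz":0,"jaw":10},{"x":-38.9,"y":-37.5,"z":0,"rx":0,"ry":0,"rz":0,"jaw":10},{"x":-45.2,"y":-43.8,"z":0,"rx":0,"ry":0,"rz":0,"jaw":10},{"x":-51.6,"y":-50.2,"z":0,"rx":0,"ry":0,"rz":0,"jaw":10}])

```text
t: 9.12
tcp_pos: [0.5645, 0.1364, 0.0387]
orientation: [1.299, 2.858, 0.009]
contact_force: [-5.8, 6.8, 4.0]
gripper_width: 0.0217
grasp_force: 50.0
```

```bash
python3 - <<'E'
from h import *
stat()
t=imaging.get_image("top");u=imaging.get_image("side")
c=np.zeros((600,800,3),np.uint8)
c[:250,:625]=cv2.resize(t[140:190,200:325],None,fx=5,fy=5,interpolation=2)
c[250:600,:700]=cv2.resize(u[150:220,170:310],None,fx=5,fy=5,interpolation=2)
cv2.imwrite("pics/a7.png",c[:,:,::-1])
E
```

```text
t 9.125 vertex in guide [-0.0327  0.2378] yaw -0.7826465510625218 z 0.03867877758624144 F guide [-6.2392  6.4005] 4.034706612680561 tilt [ 0.0049  0.0042 -1.    ] width 0.02171789747693924
tool per guide mm x,y: [[-0.7090497842588144, 0.7051584216941724], [0.7051432739468507, 0.7090351173022874]]
```

View pics/a7.png

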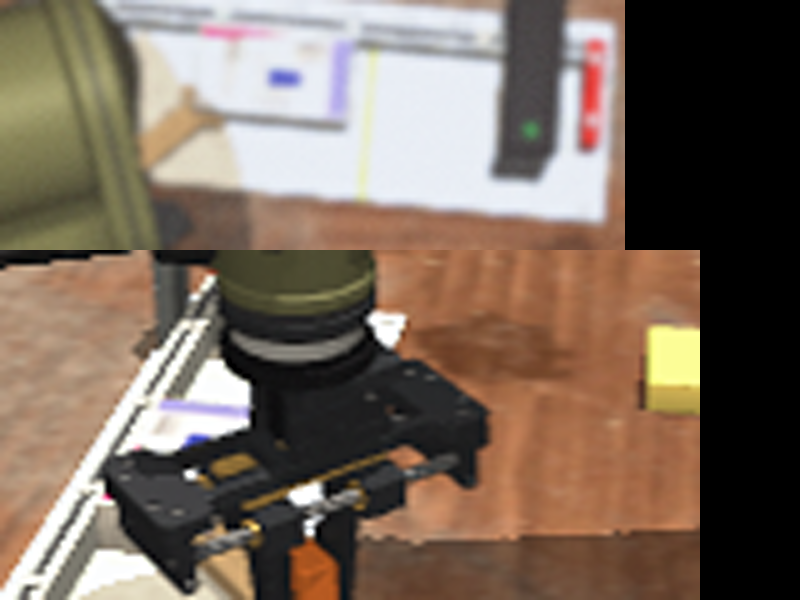

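The carton is flush, its corner seated in the notch at crop (200,110), front just short of the yellow line. Feeding on.

arm_command(motion=[{"x":-7,"y":-7,"z":0,"rx":0,"ry":0,"rz":0,"jaw":10},{"x":-14,"y":-14,"z":0,"rx":0,"ry":0,"rz":0,"jaw":10},{"x":-21,"y":-21,"z":0,"rx":0,"ry":0,"rz":0,"jaw":10},{"x":-28,"y":-28,"z":0,"rx":0,"ry":0,"rz":0,"jaw":10},{"x":-35,"y":-35,"z":0,"rx":0,"ry":0,"rz":0,"jaw":10},{"x":-42,"y":-42,"z":0,"rx":0,"ry":0,"rz":0,"jaw":10},{"x":-49,"y":-49,"z":0,"rx":0,"ry":0,"rz":0,"jaw":10},{"x":-56,"y":-56,"z":0,"rx":0,"ry":0,"rz":0,"jaw":10}])

```text
t: 10.22
tcp_pos: [0.5586, 0.0571, 0.0384]
orientation: [1.299, 2.858, 0.008]
contact_force: [-7.6, 6.5, 4.2]
gripper_width: 0.0216
grasp_force: 50.0
```

```bash
python3 - <<'E'
from h import *
stat()
E
```

```text
t 10.225 vertex in guide [-0.033   0.1584] yaw -0.7827141128120566 z 0.038423793999287116 F guide [-8.0352  5.9788] 4.194491403148141 tilt [ 0.0039  0.0039 -1.    ] width 0.021624239313322483
tool per guide mm x,y: [[-0.7090020882712568, 0.7052062723778059], [0.7051971839300228, 0.7089899084063126]]
```

arm_command(motion=[{"x":-7,"y":-7,"z":0,"rx":0,"ry":0,"rz":0,"jaw":10},{"x":-14,"y":-14,"z":0,"rx":0,"ry":0,"rz":0,"jaw":10},{"x":-21,"y":-21,"z":0,"rx":0,"ry":0,"rz":0,"jaw":10},{"x":-28,"y":-28,"z":0,"rx":0,"ry":0,"rz":0,"jaw":10},{"x":-35,"y":-35,"z":0,"rx":0,"ry":0,"rz":0,"jaw":10},{"x":-42,"y":-42,"z":0,"rx":0,"ry":0,"rz":0,"jaw":10},{"x":-49,"y":-49,"z":0,"rx":0,"ry":0,"rz":0,"jaw":10},{"x":-56,"y":-56,"z":0,"rx":0,"ry":0,"rz":0,"jaw":10}])

```text
t: 11.22
tcp_pos: [0.5527, -0.0218, 0.0382]
orientation: [1.3, 2.859, 0.008]
contact_force: [-7.3, 8.3, 4.6]
gripper_width: 0.0217
grasp_force: 50.0
```

arm_command(motion=[{"x":-3,"y":-3,"z":0,"rx":0,"ry":0,"rz":0,"jaw":10},{"x":-6,"y":-6,"z":0,"rx":0,"ry":0,"rz":0,"jaw":10},{"x":-9,"y":-9,"z":0,"rx":0,"ry":0,"rz":0,"jaw":10},{"x":-11,"y":-11,"z":0,"rx":0,"ry":0,"rz":0,"jaw":10},{"x":-11,"y":-11,"z":0,"rx":0,"ry":0,"rz":0,"jaw":10}])

```text
t: 11.85
tcp_pos: [0.5516, -0.0379, 0.0382]
orientation: [1.301, 2.858, 0.007]
contact_force: [-6.1, 6.8, 4.6]
gripper_width: 0.0215
grasp_force: 50.0
```

```bash
python3 - <<'E'
from h import *
stat()
E
```

```text
t 11.85 vertex in guide [-0.0334  0.063 ] yaw -0.7837168354944054 z 0.038186557184270956 F guide [-6.5959  6.3249] 4.589088586201878 tilt [ 0.0028  0.0034 -1.    ] width 0.021495040687954402
tool per guide mm x,y: [[-0.7082944747322286, 0.7059167197496206], [0.7059125943376372, 0.7082859417941876]]
```

Force is still the feeding level, so the stop hasn't been met. A few more mm.

arm_command(motion=[{"x":-1,"y":-1,"z":0,"rx":0,"ry":0,"rz":0,"jaw":10},{"x":-2.5,"y":-2.5,"z":0,"rx":0,"ry":0,"rz":0,"jaw":10},{"x":-4,"y":-4,"z":0,"rx":0,"ry":0,"rz":0,"jaw":10},{"x":-4,"y":-4,"z":0,"rx":0,"ry":0,"rz":0,"jaw":10}])

```text
t: 12.35
tcp_pos: [0.5508, -0.0403, 0.0382]
orientation: [-1.296, -2.861, -0.011]
contact_force: [-7.9, 11.8, 5.6]
gripper_width: 0.0212
grasp_force: 50.0
```

```bash
python3 - <<'E'
from h import *
stat()
E
```

```text
t 12.35 vertex in guide [-0.0338  0.0608] yaw -0.7802814452055247 z 0.0382277464798091 F guide [-8.674 11.24 ] 5.642495905832386 tilt [ 0.0021  0.0069 -1.    ] width 0.021216587999551912
tool per guide mm x,y: [[-0.7107104268322985, 0.7034743785631563], [0.7034828279337043, 0.7106857552035157]]
```

arm_command(motion=[{"x":-1.5,"y":-1.5,"z":0,"rx":0,"ry":0,"rz":0,"jaw":10},{"x":-3,"y":-3,"z":0,"rx":0,"ry":0,"rz":0,"jaw":10},{"x":-3,"y":-3,"z":0,"rx":0,"ry":0,"rz":0,"jaw":10},{"x":-3,"y":-3,"z":0,"rx":0,"ry":0,"rz":0,"jaw":10}])

```text
t: 12.85
tcp_pos: [0.5499, -0.0411, 0.0382]
orientation: [-1.289, -2.861, -0.016]
contact_force: [-10.2, 17.4, 8.2]
gripper_width: 0.0217
grasp_force: 50.0
```

```bash
python3 - <<'E'
from h import *
stat()
t=imaging.get_image("top");u=imaging.get_image("side")
c=np.zeros((600,800,3),np.uint8)
c[:250,:625]=cv2.resize(t[140:190,200:325],None,fx=5,fy=5,interpolation=2)
c[250:600,:700]=cv2.resize(u[135:205,170:310],None,fx=5,fy=5,interpolation=2)
cv2.imwrite("pics/a8.png",c[:,:,::-1])
E
```

```text
t 12.85 vertex in guide [-0.0343  0.0602] yaw -0.7763498322596988 z 0.038248729517963695 F guide [-11.4064  16.662 ] 8.17216205760531 tilt [ 0.0011  0.0106 -0.9999] width 0.021734525713164376
tool per guide mm x,y: [[-0.7134574397345517, 0.7006616725303706], [0.700698454138193, 0.713413936365011]]
```

View pics/a8.png

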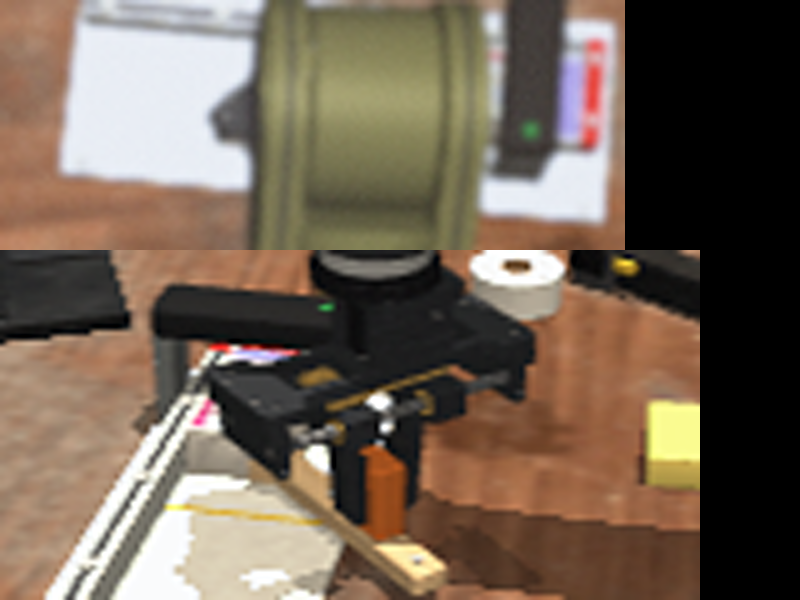

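The carton's purple end meets the red stop and the force rises without motion, so it is home. Backing off along the stick, then lifting.

arm_command(motion=[{"x":6,"y":0,"z":0,"rx":0,"ry":0,"rz":0,"jaw":10},{"x":14,"y":0,"z":0,"rx":0,"ry":0,"rz":0,"jaw":10},{"x":32,"y":0,"z":0,"rx":0,"ry":0,"rz":0,"jaw":10},{"x":60,"y":0,"z":0,"rx":0,"ry":0,"rz":0,"jaw":10},{"x":60,"y":0,"z":-50,"rx":0,"ry":0,"rz":0,"jaw":10},{"x":60,"y":0,"z":-100,"rx":0,"ry":0,"rz":0,"jaw":10},{"x":60,"y":0,"z":-100,"rx":0,"ry":0,"rz":0,"jaw":10}])

```text
t: 13.82
tcp_pos: [0.5167, -0.0062, 0.1413]
orientation: [1.3, 2.843, 0.011]
contact_force: [0.6, 0.2, -0.7]
gripper_width: 0.0211
grasp_force: 50.0
```

```bash
python3 - <<'E'
from h import *
stat()
go([.506,.402],.118,.110,world=True)
E
```

```text
t 13.825 vertex in guide [-0.0708  0.0919] yaw -0.787764446092053 z 0.14125396261410494 F guide [0.6065 0.2865] -0.7031424526671752 tilt [ 0.0172 -0.     -0.9999] width 0.02111729488498532
tool per guide mm x,y: [[-0.7053869877866394, 0.7087332021656962], [0.7086154752467811, 0.7054756211215246]]
target [0.506 0.402 0.138] shift [315.8 258.8   3.1] turn [  0.4   1.  -55.9]
```

arm_command(motion=[{"x":39,"y":32,"z":0,"rx":0,"ry":0,"rz":-7,"jaw":10},{"x":79,"y":65,"z":0,"rx":0,"ry":0,"rz":-14,"jaw":10},{"x":118,"y":97,"z":0,"rx":0,"ry":0,"rz":-21,"jaw":10},{"x":158,"y":129,"z":0,"rx":0,"ry":0,"rz":-28,"jaw":10},{"x":197,"y":162,"z":0,"rx":0,"ry":0,"rz":-35,"jaw":10},{"x":237,"y":194,"z":0,"rx":0.2,"ry":0.5,"rz":-42,"jaw":10},{"x":276,"y":226,"z":0,"rx":0.4,"ry":1,"rz":-49,"jaw":10},{"x":316,"y":259,"z":3,"rx":0.4,"ry":1,"rz":-56,"jaw":10}])

```text
t: 14.82
tcp_pos: [0.5032, 0.4034, 0.1337]
orientation: [0.193, -3.127, 0.002]
contact_force: [0.7, 0.2, -1.5]
gripper_width: 0.0215
grasp_force: 50.0
```

arm_command(motion=[{"x":0,"y":0,"z":0,"rx":0,"ry":0,"rz":0,"jaw":10},{"x":0,"y":0,"z":30,"rx":0,"ry":0,"rz":0,"jaw":10},{"x":0,"y":0,"z":60,"rx":0,"ry":0,"rz":0,"jaw":10},{"x":0,"y":0,"z":60,"rx":0,"ry":0,"rz":0,"jaw":10}])

```text
t: 15.32
tcp_pos: [0.5012, 0.3998, 0.072]
orientation: [0.187, -3.123, 0.008]
contact_force: [-0.5, 0.0, -0.8]
gripper_width: 0.0216
grasp_force: 50.0
```

```bash
python3 - <<'E'
from h import *
stat();print(tool()[0])
go([.506,.402],.118,.005,world=True)
u=imaging.get_image("side");t=imaging.get_image("top")
c=np.zeros((600,800,3),np.uint8)
c[:400,:]=cv2.resize(u[265:345,140:300],None,fx=5,fy=5,interpolation=2)
c[400:600,:480]=cv2.resize(t[140:190,205:325],None,fx=4,fy=4,interpolation=2)
cv2.imwrite("pics/a9.png",c[:,:,::-1])
E
```

```text
t 15.325 vertex in guide [-0.0872  0.5855] yaw 0.1901050252505452 z 0.07202440613463959 F guide [-0.4908 -0.0346] -0.8212349204319458 tilt [-0.0125 -0.0059 -0.9999] width 0.021607291445485864
tool per guide mm x,y: [[-0.9819002627797492, -0.18894583976598256], [-0.18901661723362492, 0.9819640850544743]]
[0.5012 0.3998 0.072 ]
target [0.506 0.402 0.033] shift [-5.6  1.8 38.9] turn [-0.3 -0.7  0.1]
```

View pics/a9.png

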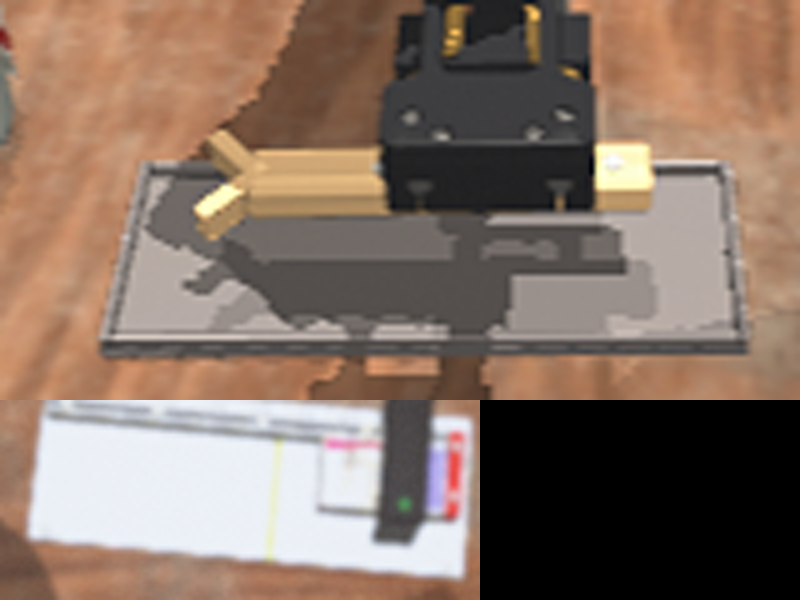

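The carton is home at the stop and along the fence, and the stick is level over the tray. Lowering and releasing.

arm_command(motion=[{"x":-3,"y":1,"z":15,"rx":-0.3,"ry":-0.7,"rz":0,"jaw":10},{"x":-5,"y":2,"z":28,"rx":-0.3,"ry":-0.7,"rz":0,"jaw":10},{"x":-5,"y":2,"z":35,"rx":-0.3,"ry":-0.7,"rz":0,"jaw":10},{"x":-5,"y":2,"z":39,"rx":-0.3,"ry":-0.7,"rz":0,"jaw":10},{"x":-5,"y":2,"z":40,"rx":-0.3,"ry":-0.7,"rz":0,"jaw":10},{"x":-5,"y":2,"z":40,"rx":-0.3,"ry":-0.7,"rz":0,"jaw":10}])

```text
t: 16.18
tcp_pos: [0.5068, 0.4061, 0.0356]
orientation: [-0.19, 3.132, 0.011]
contact_force: [-0.9, 0.6, -0.5]
gripper_width: 0.0217
grasp_force: 50.0
```

```bash
python3 - <<'E'
from h import *
stat();print(tool()[0])
E
```

```text
t 16.175 vertex in guide [-0.082   0.5924] yaw 0.1917451576036704 z 0.035564080518407364 F guide [-0.9727  0.5111] -0.4568084513064214 tilt [ 0.0036  0.0075 -1.    ] width 0.021716551029514877
tool per guide mm x,y: [[-0.9816632987017002, -0.190570445973518], [-0.1905986144250188, 0.9816427751960973]]
[0.5068 0.4061 0.0356]
```

arm_command(motion=[{"x":0,"y":0,"z":1.5,"rx":0,"ry":0,"rz":0,"jaw":10},{"x":0,"y":0,"z":3,"rx":0,"ry":0,"rz":0,"jaw":10},{"x":0,"y":0,"z":3,"rx":0,"ry":0,"rz":0,"jaw":26},{"x":0,"y":0,"z":3,"rx":0,"ry":0,"rz":0,"jaw":40},{"x":0,"y":0,"z":3,"rx":0,"ry":0,"rz":0,"jaw":55},{"x":0,"y":0,"z":3,"rx":0,"ry":0,"rz":0,"jaw":55},{"x":0,"y":0,"z":-40,"rx":0,"ry":0,"rz":0,"jaw":55},{"x":0,"y":0,"z":-100,"rx":0,"ry":0,"rz":0,"jaw":55}])

```text
t: 17.18
tcp_pos: [0.5054, 0.4043, 0.1348]
orientation: [-0.191, 3.135, 0.007]
contact_force: [0.9, 0.2, 0.3]
gripper_width: 0.0549
grasp_force: 0.0
```

arm_command(motion=[{"x":20,"y":0,"z":-40,"rx":0,"ry":0,"rz":0,"jaw":55},{"x":40,"y":0,"z":-80,"rx":0,"ry":0,"rz":0,"jaw":55},{"x":40,"y":0,"z":-80,"rx":0,"ry":0,"rz":0,"jaw":55},{"x":40,"y":0,"z":-80,"rx":0,"ry":0,"rz":0,"jaw":55}])

```text
t: 17.68
tcp_pos: [0.4666, 0.3993, 0.2147]
orientation: [-0.19, 3.132, 0.01]
contact_force: [0.3, 0.4, -0.7]
gripper_width: 0.0545
grasp_force: 0.0
```

```bash
python3 - <<'E'
from h import *
stat();print(tool()[0])
u=imaging.get_image("side");t=imaging.get_image("top")
c=np.zeros((600,800,3),np.uint8)
c[:400,:]=cv2.resize(u[265:345,140:300],None,fx=5,fy=5,interpolation=2)
c[400:600,:480]=cv2.resize(t[140:190,205:325],None,fx=4,fy=4,interpolation=2)
c[400:600,500:800]=cv2.resize(u[130:180,180:255],None,fx=4,fy=4,interpolation=2)
cv2.imwrite("pics/a10.png",c[:,:,::-1])
E
```

```text
t 17.675 vertex in guide [-0.1216  0.5828] yaw 0.19149821896652341 z 0.21466845332923096 F guide [0.2219 0.4576] -0.6541953719572304 tilt [ 0.0034  0.0064 -1.    ] width 0.05454598513040459
tool per guide mm x,y: [[-0.9817118993062294, -0.19032833420822118], [-0.19035051084909343, 0.9816982725268768]]
[0.4666 0.3993 0.2147]
```

View pics/a10.png

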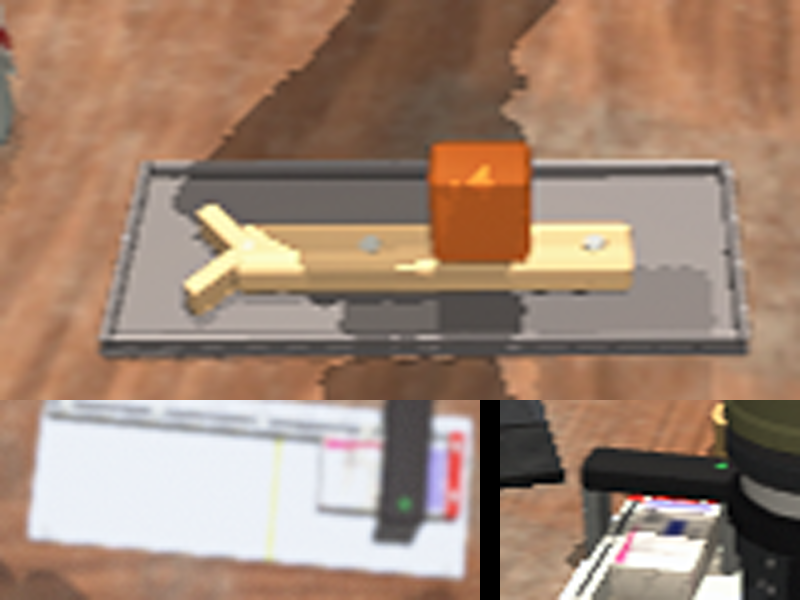

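The stick lies flat inside the tray with the handle up at (480,200), the carton is at the stop and the gripper is clear. Handing in.

```bash
python3 -c "
from bench import order
print(order.finish_job())"
```

```text
the job is handed in; nothing more can be done
None
```

I handed the job in at about 18 s: the last pictures show the carton home against the fence and end stop, the stick flat in its tray and the gripper clear, but no verdict was returned.

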